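# Lock a specimen holder into the rotary stage and index it under the objective

## Task

Take the red-gripped specimen holder from the aluminium rack, lower its T-foot through the keyhole slot in the grey rotary stage until its collar sits flat, and give it a quarter turn so that the foot is locked crosswise under the slot. Then swing the stage round anticlockwise (seen from above) by its orange handle, fully home against its stop, so that the locked specimen stands under the microscope's objective, and let go. Leave the other holders and the things on the bench alone, and do not knock the microscope.

Things in the scene. Friction and masses are not known exactly. Their poses are not given: they have to be found in the camera images.
- holder_red: specimen holder, red grip, 0.2 to 0.4 kg, upright in one of the rack's 3 places. Origin: centre of the collar's underside, z up. Collar 68 mm diameter, 0 to 8 mm; grip block 56 (x) x 26 (y) mm, 8 to 44 mm; brass disc 25 mm diameter, 44 to 50 mm; shank 26 mm diameter down to -14.5; T-foot bar 50 (x) x 14 (y) mm, -14.5 to -24.5. Half-turn symmetric. T-bar about along the rack's x.
- holder_blue: spare holder with a blue grip, same shape and size as the red one; to be left in the rack
- holder_white: spare holder with a white grip, same shape and size as the red one; to be left in the rack
- rack: fixed aluminium parking rack, 310 mm along x, 82 mm along y, 45 mm high: two rails with an open gap 30 mm wide along x between them. Origin at the centre of its underside. The holders' collars rest on top of the rails (z = 45 mm), about 95 mm apart, and are lifted straight up.
- stage: fixed round cream base of the rotary stage, 244 mm diameter; origin on the bench under the turntable's axis; z up. On it turns a grey disc, 272 mm diameter, 12 mm thick, top at z = 60 mm, with 28 mm of clear space under the slot. The viewing place, under the objective, lies 80 mm along this body's +y from the axis.
- turntable (a joint): angle of the grey turntable, rad, growing anticlockwise seen from above. It starts between 0 and 0.5; the stop (slot under the objective) is at 2.6. Stiff bearing: it needs about 3 N at the handle and stays where it is left.
- slot (a point): centre of the slot's mouth on the disc's top face, 60 mm above the bench, 80 mm from the axis, in an aluminium ring mark; turns with the disc. Its y axis points radially out, along the slot; z up. Slot through the 12 mm disc: 58 mm (y) x 22 mm (x), widened at the middle to a 32 mm square for the shank. Locked when the T-bar lies along this x; turn either way; there is no stop at 90 degrees.
- handle_mid (a point): on the axis of the orange handle, 94 mm above the bench, 105 mm from the turntable's axis, 105 degrees clockwise of the slot. A vertical sleeve 24 mm diameter (26 at its ends), from 72 to 114 mm above the bench, spinning freely on its pin, so that a gripper holding it need not turn.
- microscope: fixed cream microscope; frame that of the stage (same origin and axes). Column 110 x 100 mm, 250 high, centred at y = 210 mm. Arm 70 mm wide, y 55 to 248 mm, 212 to 278 mm high, carries the objective: 40 mm diameter at x 0, y 80 mm, lower end 135 mm above the bench. Camera head above it to 325 mm; eyepieces rise to 370 mm over the -x side.
- mouse: black computer mouse, 105 x 60 x 33 mm, origin under its centre
- bottle: amber glass bottle with white cap, 60 mm diameter, 130 mm tall, origin under its centre
- objective: spare aluminium objective standing up, 40 mm diameter, 68 mm tall, origin under its centre
- driver: screwdriver with yellow handle, 170 mm long, lying on the bench beside the rack
- case: flat lilac plastic case, 80 x 80 x 12 mm, origin under its centre
Mind the look-alikes: they are no part of the job. Leave any black or green look-alike of the holder_red alone.

How it is judged:
On the way, in this order (a step that is already met when the one before it is completed fails the run):
1. with the stage not yet turned to its stop, the red holder sits in the slot, collar flat on the disc, its foot turned crosswise to the slot (horizontal distance between holder_red and slot below 0.006 m and z of holder_red in the frame of slot between -0.004 and 0.004 m and angle between holder_red's own z axis and vertical below 0.09 rad and angle between the x axis of holder_red and the y axis of slot, either way round above 1.309 rad and value of joint turntable below 2.2 rad), for 0.2 s.
2. the stage is turned fully against its stop with the holder still locked (horizontal distance between holder_red and slot below 0.006 m and z of holder_red in the frame of slot between -0.004 and 0.004 m and angle between holder_red's own z axis and vertical below 0.09 rad and angle between the x axis of holder_red and the y axis of slot, either way round above 1.309 rad and value of joint turntable above 2.55 rad), for 0.2 s.
At the end, for the whole second after the job is handed in: The red holder sits in the slot within 6 mm of its centre, its collar within 4 mm of the disc's top and upright within 5 degrees, its T-bar within 15 degrees of crosswise; the turntable is within 0.05 rad of its stop at 2.6 rad; all at rest and released (all of step 2 and velocity of joint turntable below 0.05 rad/s and linear speed of holder_red below 0.02 m/s and contact force between holder_red and the fingers below 0.01 N); the robot touches nothing.
It fails at once if another holder in the rack is shifted by more than 20 mm (distance of any of holder_blue, holder_white from where it was at the start of the episode above 0.02 m).
It fails at once if another loose thing on the bench (mouse, bottle, objective, screwdriver, case) is shifted by more than 20 mm (distance of any of mouse, bottle, objective, driver, case from where it was at the start of the episode above 0.02 m).
It fails at once if the microscope is knocked (more than 5 N) (contact force between microscope and anything else above 5 N).
It also fails if it takes over 59 s, if anything falls off the work surface, if the arm or the gripper's body presses on something with over 40 N, if the wrist force passes 120 N, or if a joint passes its speed limit or range.

## Robot

A 7-joint arm with a two-finger parallel gripper is mounted at the origin on the work surface. World frame = base frame: x ahead of the robot, y to its left, z up, the work surface at z = 0. Lengths are in m, angles in rad, forces in N, time in s.
With the tool pointing down it reaches from about 0.4 to 0.85 m from the base axis. Payload 10.4 kg.
Tool frame: the origin (TCP) lies at the very end of the fingers, on their centre line; the grasp point (between the pads) lies 19 mm behind it (r.pinch_z is the distance from the TCP to the grasp point, in m); z points along the fingers, y is the line along which they close (so a half turn about z gives the same grasp; the last joint's range is limited). The gripper opens to 87 mm and grips with 3 to 60 N. Pads are 19 mm wide; open, the fingers measure 117 mm over their backs; the gripper's body (75 mm by 190 mm) begins 51 mm behind the grasp point.
Start: joints at [-0.023, 0.332, -0.065, 1.46, 0.022, 1.35, -0.088], TCP at [0.625, 0, 0.223] pointing down, gripper open.
Joint ranges: [-2.6, 2.6], [-0.5, 2.12], [-1.47, 1.34], [0.16, 2.42], [-1.27, 4.41], [0.06, 2.06], [-2.6, 2.6]. Speed limits (rad/s): [2.22, 2.22, 2.79, 2.79, 3.14, 3.14, 3.14].

## Interface

Orientations are given as a unit quaternion [x, y, z, w].
In Python, from bench import sensors, vision, r gives the robot as it stands.
- The arm moves only by the shell command python3 -m crank 'ROWS' [OPENING] [FORCE]. ROWS is JSON, a list of rows, each a list of 2 entries, a list of its own where there are three numbers: the shift along the tool's x, y, z normalised to -1 to 1, where 1 is 3 cm, then the turn about the tool's z normalised to -1 to 1, where 1 is 8 degrees. A call has 1 to 12 rows; each row shifts and turns the commanded pose from where the row before left it, along the tool's axes as they then stand; what a row does not reach is not made up. A row lasts 1/8 s, in which the tool goes at most 62.5 mm and 10.7 degrees, less where a joint would pass 70% of its speed; a pose out of reach is approached as far as the arm can. A call with a number of a shift or a turn outside -1 to 1 is refused whole. A call with a gripper value outside its range is refused whole. OPENING is the opening, from 0 (shut) to 1 (fully open), set as the call begins (- or left out, the last holds). The fingers move at their own pace and stop on an object; FORCE is the grip in N (left out, the last holds). Time passes only in rows, so rows that do not move let the fingers close. It gives the time, the measured TCP pose, the force, the opening and the grip force at its end, in the units of the state.
- sensors.read_state(): the state, without advancing time (a new reading comes with each control period).
- vision.camera(name): name is "scene" or "side" or "wrist"; returns the picture (400x640x3 uint8, red, green, blue); there is no depth.
- vision.camera_model(name): a dict with "vertical_fov" (degrees; the focal length in pixels is half the picture's height over the tangent of half this angle, whatever the lens; pixels are square), "cx", "cy" (the principal point, pixels), "camera_from_world" (4x4, takes a point from world to camera coordinates); the wrist camera has in their place "hand_eye" (4x4, takes a point from camera to tool coordinates, whose origin is the TCP and whose axes are the flange's). Camera axes: x right, y down, z forward; pixel columns grow to the right and rows downward; lengths in m; the calibration is good to about 2 mm. A picture is of the moment at which its call begins: read the wrist's pose just before it. camera_model takes no time and is no camera call.
- r.close_job(): hands the job in; it is judged then, once.
The state is a dict: "time": time; "joint_positions": joint angles; "joint_vel": joint speeds; "joint_torque": joint torques, N m; "ee_pos": TCP position; "eef_rot": TCP orientation; "ft_force": force on the tool from outside, world axes, zero at the start; "torque": the same for the moment, N m; "width": finger opening in m; "grip_force": force on a finger pad.
Only numpy, scipy, OpenCV 4.12 (cv2) and the standard library are available. Lean on these libraries where they do the work, as an engineer would, in place of code of your own. Each camera call takes 0.05 s, during which the arm holds its last target. There are 200 camera calls.

## Working session

There is one attempt and no reset: what is moved stays moved. The work goes in short steps, Python scripts to look and compute and a shell command to move; the robot and the scene stay as the last step left them, time stands still between calls to the robot, and variables do not carry over. Pictures are saved under pics/ and viewed, at most 10 in all, crops included, and the job is handed in when it is done.

```bash
ls; mkdir -p pics; python3 - <<'E'
from bench import sensors, vision, r
import cv2, numpy as np
s=sensors.read_state(); print(s)
for n in("scene","side"):
    im=vision.camera(n); cv2.imwrite(f"pics/{n}0.png",im[:,:,::-1])
    m=vision.camera_model(n); print(n,m)
print(vision.camera_model("wrist"), r.pinch_z)
E
```

```text
pics
{'time': 0.0, 'joint_positions': array([-0.02257776,  0.3328936 , -0.06469228,  1.46097022,  0.02162021,
        1.34991178, -0.08850497]), 'joint_vel': array([ 1.11371093e-03,  1.74940011e-04,  1.83158767e-03, -5.39982391e-04,
        5.43602898e-06,  7.71695288e-04,  1.89983132e-04]), 'joint_torque': array([-1.20520472e-04, -6.23245955e+01,  2.44190963e-02, -3.89891267e+01,
       -6.13984605e-02,  3.97891912e-02,  1.87085252e-04]), 'ee_pos': array([ 6.24594129e-01, -3.27276109e-05,  2.21726575e-01]), 'eef_rot': array([ 7.07109579e-01,  7.07103593e-01, -5.57313923e-04, -4.91986432e-04]), 'ft_force': array([0.36901064, 0.12414523, 0.59987325]), 'torque': array([-0.00182782,  0.02172682, -0.0489895 ]), 'grip_force': 0.0, 'width': 0.0870659619807745}
scene {'vertical_fov': 42.54925860414421, 'cx': 321.98153189710126, 'cy': 195.9142368185306, 'camera_from_world': array([[ 0.42549786,  0.90487184, -0.01259098, -0.14018347],
       [ 0.56587249, -0.27689641, -0.77660589, -0.28063289],
       [-0.70621519,  0.32331926, -0.6298609 ,  2.02438765],
       [ 0.        ,  0.        ,  0.        ,  1.        ]])}
side {'vertical_fov': 46.61664574838832, 'cx': 327.27946549568924, 'cy': 197.08217382059004, 'camera_from_world': array([[-0.99310921,  0.11681742,  0.00936959,  0.52997804],
       [ 0.07176194,  0.66938402, -0.73944253,  0.10722455],
       [-0.09265162, -0.7336748 , -0.67315448,  1.58959604],
       [ 0.        ,  0.        ,  0.        ,  1.        ]])}
{'vertical_fov': 68.31863873938221, 'cx': 320.2594607157579, 'cy': 199.7136330907654, 'hand_eye': array([[ 2.22900814e-04, -9.61607874e-01, -2.74427124e-01,
         7.63307223e-02],
       [ 9.99999939e-01,  2.88177355e-04, -1.97549033e-04,
        -1.07948293e-04],
       [ 2.69048389e-04, -2.74427063e-01,  9.61607880e-01,
        -1.61502071e-01],
       [ 0.00000000e+00,  0.00000000e+00,  0.00000000e+00,
         1.00000000e+00]])} 0.0187
```

View pics/scene0.png

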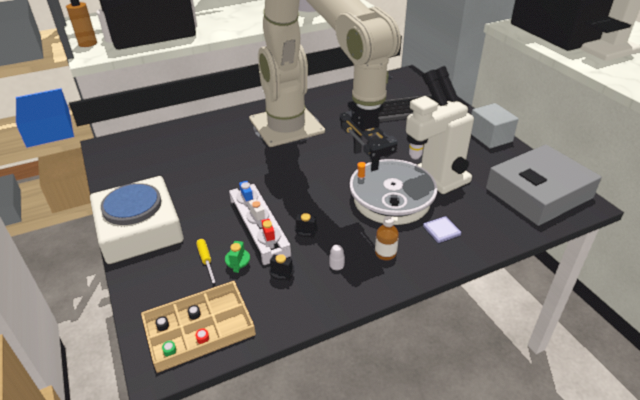

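View pics/side0.png

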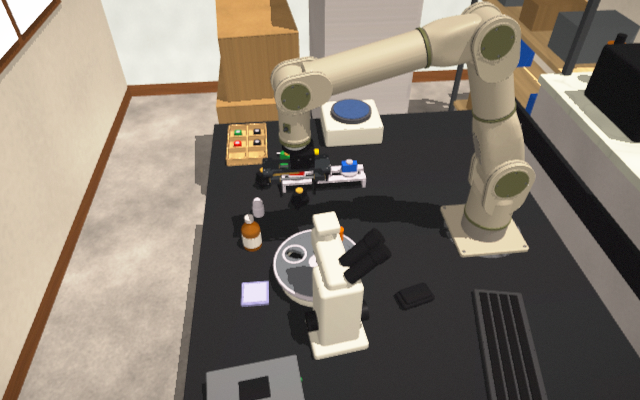

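Scene picture: candidates for the red holder are red in rack (268,230), blue (246,188), white (258,210), black ones (305,225) and (281,264), green (236,256), and a small red item in the tray (202,336). The one I want is the red in the rack. The stage is at about (393,190), the slot at (395,200), the handle at (361,170) and the microscope on its right. I'll check the choice in a crop.

```bash
cat > h.py <<'E'
import numpy as np, cv2
from bench import sensors, vision, r
from scipy.spatial.transform import Rotation as R
def model(n,s=None):
    m=vision.camera_model(n); f=200/np.tan(np.radians(m["vertical_fov"])/2)
    if n=="wrist":
        T=np.eye(4);T[:3,:3]=R.from_quat(s["eef_rot"]).as_matrix();T[:3,3]=s["ee_pos"]
        E=np.linalg.inv(T@m["hand_eye"])
    else: E=m["camera_from_world"]
    return f,m["cx"],m["cy"],E
def back(M,uv,z):
    f,cx,cy,E=M; W=np.linalg.inv(E)
    d=W[:3,:3]@np.array([(uv[0]-cx)/f,(uv[1]-cy)/f,1]); o=W[:3,3]
    return o+d*(z-o[2])/d[2]
def proj(M,p):
    f,cx,cy,E=M; q=E[:3,:3]@np.asarray(p)+E[:3,3]; return np.array([cx+f*q[0]/q[2],cy+f*q[1]/q[2]])
E
python3 - <<'E'
import cv2,numpy as np
from h import *
a=cv2.imread("pics/scene0.png"); b=cv2.imread("pics/side0.png")
c1=cv2.resize(a[175:285,190:320],None,fx=3,fy=3,interpolation=3)
c2=cv2.resize(a[145:230,340:470],None,fx=3,fy=3,interpolation=3)
cv2.imwrite("pics/c1.png",np.vstack([c1,c2]))
M=model("scene");S=model("side")
for n,uv,z in [("red",(268,224),.095),("white",(257,203),.095),("blue",(246,184),.095),("slot",(394.5,200.5),.06),("handle",(361,165),.114),("axis",(394,184),.06)]: print(n,back(M,uv,z).round(3))
for n,uv,z in [("slot",(294,254),.06),("blue",(349,161),.095),("bottle",(250,222),.13),("obj",(258,201),.068)]: print(n,back(S,uv,z).round(3))
E
```

```text
red [ 0.618 -0.3    0.095]
white [ 0.518 -0.297  0.095]
blue [ 0.416 -0.297  0.095]
slot [0.649 0.094 0.06 ]
handle [0.507 0.053 0.114]
axis [0.578 0.135 0.06 ]
slot [0.648 0.096 0.06 ]
blue [ 0.419 -0.298  0.095]
bottle [0.775 0.014 0.13 ]
obj [ 0.755 -0.146  0.068]
```

View pics/c1.png

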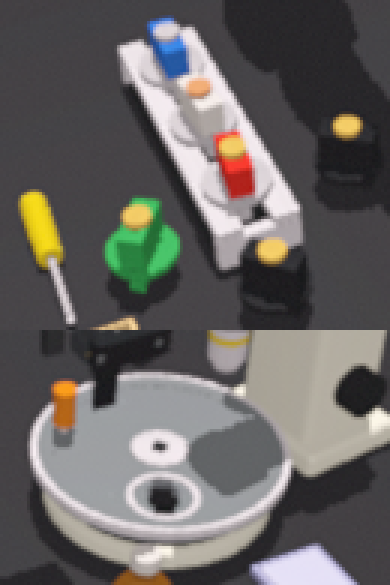

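The crop confirms it: the red block with brass disc sits in the rack's near place, at world (0.618,-0.300), with white 100 mm away. The axis (0.578,0.135), slot (0.649,0.094) and handle (0.507,0.053) fit the given radii. I'm moving over the red holder and turning -90°.

```bash
python3 -m crank '[[[-1,0,0],0],[[-1,0,0],0],[[-1,0,0],0],[[-1,0,0],0],[[-1,0,0],0],[[-1,0,0],0],[[-1,0,0],0],[[-1,0,0],0],[[-1,0,0],0],[[-1,-0.2,0],0],[[0,0,0],-1],[[0,0,0],-1]]' 1 && python3 -m crank '[[[0,0,0],-1],[[0,0,0],-1],[[0,0,0],-1],[[0,0,0],-1],[[0,0,0],-1],[[0,0,0],-1],[[0,0,0],-1],[[0,0,0],-1],[[0,0,0],-1],[[0,0,0],-0.25],[[0,0,0],0],[[0,0,0],0]]'
python3 - <<'E'
from h import *
s=sensors.read_state(); im=vision.camera("wrist"); M=model("wrist",s); np.save("Mw.npy",np.array([0]))
cv2.imwrite("pics/w1.png",im[:,:,::-1])
b=vision.camera("side"); cv2.imwrite("pics/side1.png",b[:,:,::-1])
hsv=cv2.cvtColor(im,cv2.COLOR_RGB2HSV)
m=(((hsv[...,0]<6)|(hsv[...,0]>174))&(hsv[...,1]>150)&(hsv[...,2]>60)).astype(np.uint8)
n,l,st,c=cv2.connectedComponentsWithStats(m); k=1+np.argmax(st[1:,4]); print(st[k],c[k])
(cx,cy),wh,a=cv2.minAreaRect(np.argwhere(l==k)[:,::-1].astype(np.float32)); print(cx,cy,wh,a)
bp=cv2.boxPoints(((cx,cy),wh,a)); print([back(M,p,.089).round(4) for p in bp], back(M,(cx,cy),.089))
print(s["ee_pos"],R.from_quat(s["eef_rot"]).as_matrix().round(4).tolist(),s["joint_positions"].round(2))
E
```

```text
time: 1.6
ee_pos: [0.6186, -0.3004, 0.2219]
eef_rot: [0.6, 0.8, -0.0, -0.001]
ft_force: [0.6, 0.2, -0.1]
width: 0.0872
grip_force: 0.0
time: 3.1
ee_pos: [0.619, -0.3, 0.2225]
eef_rot: [0.001, 1.0, 0.0, -0.0]
ft_force: [0.0, -0.0, 0.0]
width: 0.0871
grip_force: 0.0
[309 154  26  29 512] [321.921875   165.38085938]
321.8077392578125 167.53848266601562 (24.310808181762695, 26.171327590942383) 7.125016689300537
[array([ 0.6058, -0.3112,  0.089 ]), array([ 0.5794, -0.3076,  0.089 ]), array([ 0.5825, -0.2836,  0.089 ]), array([ 0.609 , -0.2865,  0.089 ])] [ 0.59399193 -0.29721795  0.089     ]
[ 0.61897033 -0.29999051  0.2224656 ] [[-1.0, 0.0019, -0.0001], [0.0019, 1.0, 0.0], [0.0001, 0.0, -1.0]] [ 0.51  0.48 -0.18  1.26  0.09  1.41  1.9 ]
```

View pics/w1.png

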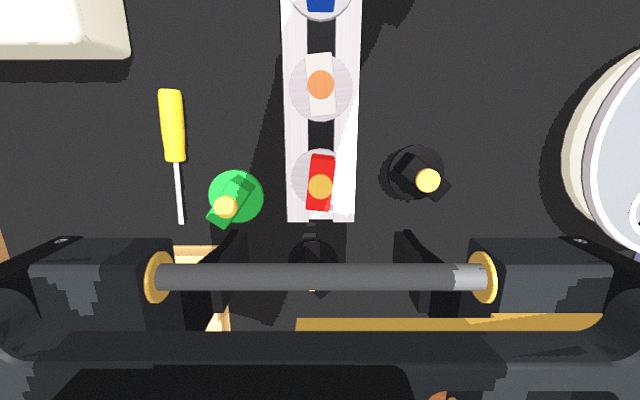

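The wrist view shows the red holder with its disc at about (320,187), white at (320,84), and the block tilted about 6°. The green holder at (237,195) and the black one at (415,172) are more than 60 mm off to the sides.

```bash
python3 - <<'E'
from h import *
s=sensors.read_state(); M=model("wrist",s)
im=cv2.imread("pics/w1.png"); hsv=cv2.cvtColor(im,cv2.COLOR_BGR2HSV)
z=np.zeros(im.shape[:2],bool); z[165:215,300:345]=1
m=z&(hsv[...,0]>14)&(hsv[...,0]<30)&(hsv[...,1]>80)
p=np.argwhere(m)[:,::-1]; print(len(p),p.min(0),p.max(0)); c=(p.min(0)+p.max(0))/2; print(c,back(M,c,.095))
# red+disc upper-face edges
m=(((hsv[...,0]<6)|(hsv[...,0]>174))&(hsv[...,1]>150)&(hsv[...,2]>60))
for v in range(150,216,5):
    u=np.where(m[v,300:345])[0]+300
    if len(u): print(v,u.min(),u.max(),hsv[v,u.min()+2:u.max(),2].tolist())
S=model("side"); C=model("scene")
print("mouse",back(S,(413,294),.03),"scope base corners",back(S,(312,357),.0),back(S,(367,349),0),"col",back(S,(318,350),0))
E
```

```text
475 [308 174] [332 198]
[320. 186.] [ 0.61183178 -0.29904066  0.095     ]
155 312 327 [208, 207, 209, 206, 212, 206, 209, 209, 210, 206, 209, 212, 209]
160 311 334 [242, 242, 242, 241, 243, 243, 241, 242, 243, 242, 242, 243, 242, 240, 242, 236, 237, 236, 236, 237, 235]
165 310 334 [243, 243, 242, 243, 242, 241, 242, 243, 243, 242, 243, 241, 241, 242, 242, 241, 241, 241, 241, 240, 242, 240]
170 310 333 [242, 242, 242, 243, 241, 242, 241, 242, 242, 241, 240, 241, 242, 241, 241, 242, 240, 241, 241, 242, 241]
175 309 333 [241, 242, 239, 226, 217, 228, 231, 233, 236, 235, 235, 232, 230, 226, 217, 227, 238, 243, 241, 240, 242, 240]
180 331 332 []
195 307 330 [240, 240, 240, 240, 240, 240, 240, 237, 239, 240, 240, 239, 240, 238, 238, 239, 238, 239, 240, 242, 237]
200 306 329 [241, 240, 240, 240, 240, 241, 240, 241, 241, 240, 239, 239, 240, 240, 240, 240, 240, 239, 253, 255, 255]
205 306 329 [240, 240, 239, 242, 240, 240, 240, 241, 241, 241, 241, 240, 241, 240, 241, 239, 253, 255, 255, 255, 255]
210 317 328 [238, 231, 235, 234, 236, 253, 255, 255, 255]
mouse [0.31363406 0.2602181  0.03      ] scope base corners [0.62246091 0.40758494 0.        ] [0.47298936 0.40100037 0.        ] col [0.60455619 0.38918907 0.        ]
```

View pics/side1.png

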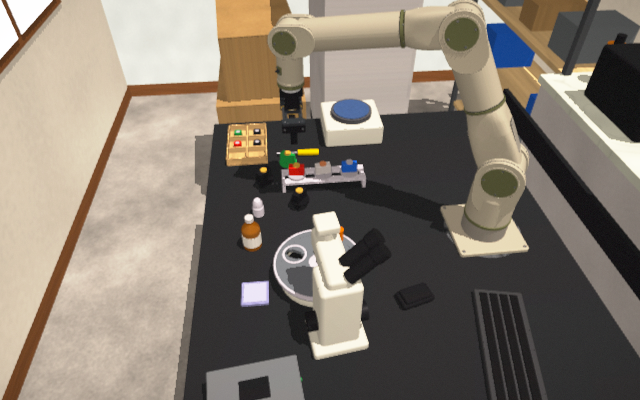

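Side view: rack, stage and scope are clear of the arm. The microscope's back edge lies almost along world x, so the viewing place is close to +y from the axis. Now descending on red.

```bash
python3 -m crank '[[[0.2,0,0],0],[[0,0,0],0.87],[[0,0,1],0],[[0,0,1],0],[[0,0,1],0],[[0,0,0.6],0],[[0,0,0],0],[[0,0,0],0]]' 0.75
python3 - <<'E'
from h import *
for n in("wrist","side"):
    s=sensors.read_state(); im=vision.camera(n); cv2.imwrite(f"pics/{n}2.png",im[:,:,::-1])
print(s["ee_pos"])
w=cv2.imread("pics/wrist2.png")[60:360,120:520]; d=cv2.imread("pics/side2.png")
cv2.imwrite("pics/c2.png",np.hstack([w,cv2.resize(d[120:220,230:363],(400,300),interpolation=3)]))
E
```

```text
time: 4.2
ee_pos: [0.6137, -0.3003, 0.116]
eef_rot: [0.061, 0.998, -0.0, 0.001]
ft_force: [-0.5, 0.4, -0.7]
width: 0.0654
grip_force: 0.0
[ 0.61378791 -0.30032488  0.11618416]
```

View pics/c2.png

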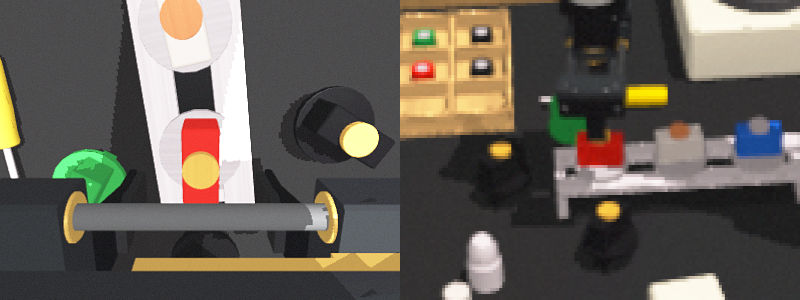

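The block is aligned with the fingers, and the disc is at (321,231).

```bash
python3 - <<'E'
from h import *
s=sensors.read_state(); M=model("wrist",s); p=back(M,(321,231),.095)
print(p, R.from_quat(s["eef_rot"]).inv().apply(p-s["ee_pos"]))
E
```

```text
[ 0.61226477 -0.29849457  0.095     ] [0.00177198 0.00160495 0.02110959]
```

```bash
python3 -m crank '[[[0.05,0.05,0],0],[[0,0,1],0],[[0,0,0.95],0],[[0,0,0],0],[[0,0,0],0]]' && python3 -m crank '[[[0,0,0],0],[[0,0,0],0],[[0,0,0],0],[[0,0,0],0],[[0,0,0],0]]' 0 40 && python3 -m crank '[[[0,0,-0.3],0],[[0,0,-1],0],[[0,0,-1],0],[[0,0,-1],0],[[0,0,-0.7],0],[[0,0,0],0]]'
```

```text
time: 4.92
ee_pos: [0.6119, -0.2982, 0.0566]
eef_rot: [0.061, 0.998, -0.0, 0.0]
ft_force: [-0.2, -0.2, 1.0]
width: 0.0649
grip_force: 0.0
time: 5.55
ee_pos: [0.6117, -0.2985, 0.0561]
eef_rot: [0.061, 0.998, -0.0, 0.0]
ft_force: [0.1, 0.4, -0.1]
width: 0.0254
grip_force: 40.0
time: 6.3
ee_pos: [0.6126, -0.2986, 0.1782]
eef_rot: [0.061, 0.998, -0.001, 0.002]
ft_force: [-0.2, -0.4, -2.9]
width: 0.0257
grip_force: 40.0
```

Lifted and gripped. Now turning +23° (tool x to 150°) and going most of the way to the slot.

```bash
python3 -m crank '[[[0,0,0],1],[[0,0,0],1],[[0,0,0],0.9],[[0.5,1,0],0],[[0.5,1,0],0],[[0.5,1,0],0],[[0.5,1,0],0],[[0.5,1,0],0],[[0.5,1,0],0],[[0.5,1,0],0],[[0.5,1,0],0],[[0.5,1,0],0]]' && python3 -m crank '[[[0.5,0.5,0],0],[[0.5,0,0],0],[[0,0,0],0],[[0,0,0],0]]'
python3 - <<'E'
from h import *
s=sensors.read_state(); im=vision.camera("wrist"); cv2.imwrite("pics/w3.png",im[:,:,::-1])
print(s["ee_pos"],s["eef_rot"],s["joint_positions"].round(2))
E
```

```text
time: 7.8
ee_pos: [0.6299, 0.004, 0.1747]
eef_rot: [0.26, 0.966, -0.0, -0.001]
ft_force: [0.9, -0.4, -2.1]
width: 0.0256
grip_force: 40.0
time: 8.3
ee_pos: [0.6123, 0.0292, 0.1762]
eef_rot: [0.261, 0.965, -0.0, 0.0]
ft_force: [-0.0, -0.9, -2.5]
width: 0.026
grip_force: 40.0
[0.6123208  0.02921237 0.17624805] [ 2.61156219e-01  9.65296428e-01 -3.16999596e-04  3.66065449e-04] [ 0.07  0.35 -0.24  1.55  0.09  1.26  0.86]
```

View pics/w3.png

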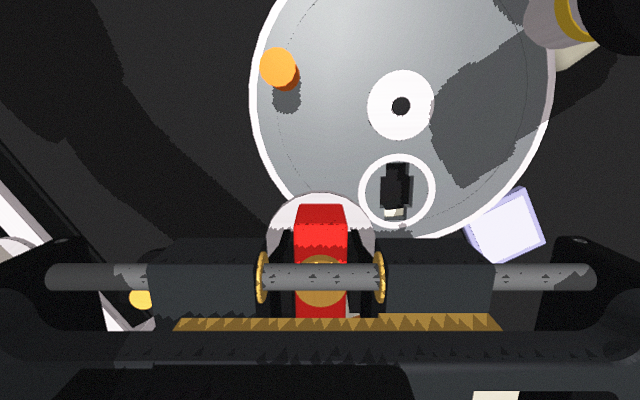

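The wrist view shows the slot ring at about (397,191), the axis mark at (400,105), the handle top at (278,66), and the holder in the fingers at (320,240).

```bash
python3 - <<'E'
from h import *
s=sensors.read_state(); M=model("wrist",s); T=R.from_quat(s["eef_rot"])
g=cv2.imread("pics/w3.png"); 
w=(g.min(2)>225).astype(np.uint8)
n,l,st,c=cv2.connectedComponentsWithStats(w)
P={}
for k in range(1,n):
    if st[k,4]>150:
        x,y,ww,hh,a=st[k]; 
        if x<350 or x>450 or y>200: continue
        cs,_=cv2.findContours((l==k).astype(np.uint8),0,cv2.CHAIN_APPROX_NONE)
        ct=max(cs,key=len)
        W=np.array([back(M,p[0],.06)[:2] for p in ct]);
        (a0,b0),rr=cv2.minEnclosingCircle(W.astype(np.float32)); 
        A=np.c_[2*W,np.ones(len(W))]; q=np.linalg.lstsq(A,(W**2).sum(1),rcond=None)[0]
        print(st[k],"circ",(a0,b0),rr,"lsq",q[:2]); P[k]=q[:2]
v=list(P.values())
ax,sl=v[0],v[1]; d=sl-ax; print("slot-axis",d,np.hypot(*d),np.degrees(np.arctan2(d[1],d[0])))
print("rel tool",T.inv().apply([*(sl-s["ee_pos"][:2]),0]))
hp=back(M,(278,66),.114)[:2]; h=hp-ax; print("handle",hp,np.hypot(*h),np.degrees(np.arctan2(h[1],h[0])))
print("yaw toolx",np.degrees(np.arctan2(*T.as_matrix()[[1,0],0])))
# collar front edge / grip end in image -> tool frame check: disc is hidden; collar ellipse top row
for z in(.176-.0113+.008,):
  for uv in[(320,193),(266,232),(376,232)]: print(T.inv().apply(back(M,uv,z)-s["ee_pos"]).round(4))
E
```

```text
[ 367   70   67   70 3320] circ (0.5761203169822693, 0.13468408584594727) 0.03021366521716118 lsq [0.57579325 0.13425487]
[ 416  120  132  143 3869] circ (0.690426230430603, 0.17247866094112396) 0.08047172427177429 lsq [0.70130821 0.17419797]
[ 358  154   78   74 1381] circ (0.6462745070457458, 0.09617392718791962) 0.037665124982595444 lsq [0.64591478 0.09636843]
slot-axis [0.12551496 0.0399431 ] 0.13171733495681862 17.652827249520396
rel tool [-3.71271912e-03  1.69913148e-01 -5.24957697e-05]
handle [0.5037011 0.0596293] 0.10376056090137979 -134.01075353795534
yaw toolx 149.72396874535255
[0.0329 0.0008 0.0035]
[ 0.0086 -0.0317  0.0035]
[0.0087 0.0344 0.0035]
```

```bash
python3 -m crank '[[[0,0,0],-0.2],[[0.18,1,0],0],[[0,1,0],0],[[0,0.47,0],0],[[0,0,1],0],[[0,0,1],0],[[0,0,0.4],0],[[0,0,0],0],[[0,0,0],0]]'
python3 - <<'E'
from h import *
s=sensors.read_state(); L=[]
for n,c in(("wrist",(180,120,280,210)),("scene",(350,140,100,75)),("side",(250,215,100,75))):
    im=vision.camera(n)[:,:,::-1]; cv2.imwrite(f"pics/{n}4.png",im); x,y,w,h=c
    L.append(cv2.resize(im[y:y+h,x:x+w],(400,300),interpolation=3))
cv2.imwrite("pics/c4.png",np.vstack([np.hstack(L[:2]),np.hstack([L[2],L[2]*0])]))
print(s["ee_pos"],"slot off",R.from_quat(s["eef_rot"]).inv().apply([.6460-s["ee_pos"][0],.0964-s["ee_pos"][1],0]))
E
```

```text
time: 9.48
ee_pos: [0.6438, 0.0986, 0.1055]
eef_rot: [0.247, 0.969, 0.0, 0.001]
ft_force: [0.4, -0.5, -2.0]
width: 0.0254
grip_force: 40.0
[0.6437579  0.09863943 0.10554637] slot off [-3.04003503e-03 -8.94552878e-04  3.87788661e-06]
```

View pics/c4.png

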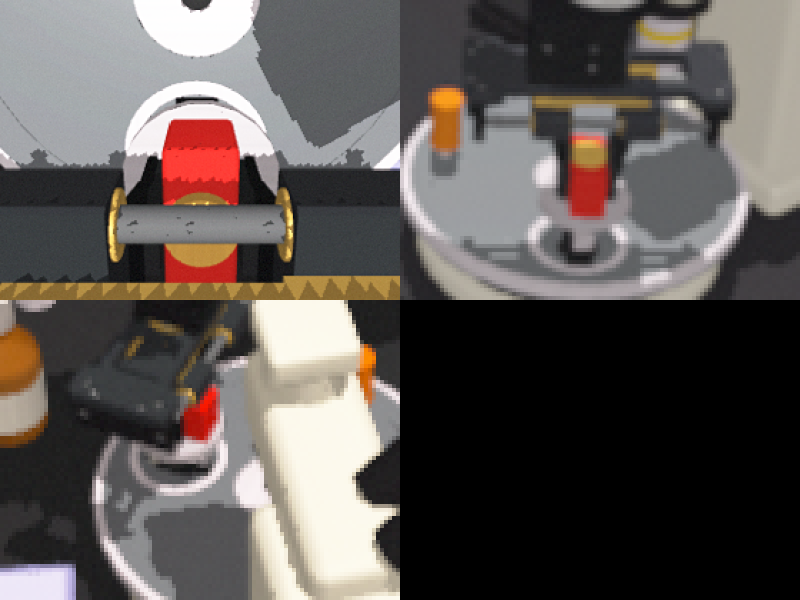

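The scene crop shows the foot hovering over the slot. The wrist crop shows the ring about 1.5 mm to the left of the holder, and about 2.5 mm back along tool x. Correcting and lowering.

```bash
python3 -m crank '[[[-0.08,-0.06,0],0],[[0,0,0],0],[[0,0,0.25],0],[[0,0,0.25],0],[[0,0,0],0],[[0,0,0],0]]'; python3 -c "
from h import *
s=sensors.read_state();print(s['ee_pos'],s['ft_force'],R.from_quat(s['eef_rot']).inv().apply([.6460-s['ee_pos'][0],.0964-s['ee_pos'][1],0]))"
```

```text
time: 10.38
ee_pos: [0.6442, 0.096, 0.089]
eef_rot: [0.247, 0.969, 0.0, -0.0]
ft_force: [0.1, -0.1, -2.5]
width: 0.0257
grip_force: 40.0
[0.64415893 0.09602698 0.08901234] [ 0.06069063 -0.10268169 -2.50383372] [-1.43877608e-03  1.20772651e-03 -1.35247848e-07]
```

Foot is 7 mm into the slot without contact.

```bash
python3 -m crank '[[[-0.03,0,0.2],0],[[0,0,0.2],0],[[0,0,0.12],0],[[0,0,0],0],[[0,0,0],0]]'; python3 -c "
from h import *
s=sensors.read_state();print(s['ee_pos'],s['ft_force'],R.from_quat(s['eef_rot']).inv().apply([.6460-s['ee_pos'][0],.0964-s['ee_pos'][1],0]))"
```

```text
time: 11.0
ee_pos: [0.6451, 0.0956, 0.0736]
eef_rot: [0.247, 0.969, 0.0, 0.0]
ft_force: [0.2, -0.2, -2.7]
width: 0.0255
grip_force: 40.0
[0.64508043 0.09557495 0.07363448] [ 0.1915768  -0.19606246 -2.68308842] [-4.13234932e-04  1.16427983e-03  4.02005510e-07]
```

Remaining about 2 mm. Lowering gently until contact.

```bash
python3 -m crank '[[[0,0,0.06],0],[[0,0,0],0],[[0,0,0],0]]'; python3 -m crank '[[[0,0,0.04],0],[[0,0,0],0],[[0,0,0],0]]'
```

```text
time: 11.38
ee_pos: [0.645, 0.0955, 0.0717]
eef_rot: [0.247, 0.969, 0.0, 0.0]
ft_force: [-0.1, -0.5, -1.4]
width: 0.0256
grip_force: 40.0
time: 11.75
ee_pos: [0.6451, 0.0955, 0.0711]
eef_rot: [0.247, 0.969, 0.0, 0.0]
ft_force: [-2.9, -1.7, 5.1]
width: 0.0257
grip_force: 40.0
```

Seated, with contact force at height. Easing off a touch and turning +90°.

```bash
python3 -m crank '[[[0,0,-0.03],0.3],[[0,0,0],1],[[0,0,0],1],[[0,0,0],1],[[0,0,0],1],[[0,0,0],1],[[0,0,0],1],[[0,0,0],1],[[0,0,0],1],[[0,0,0],1],[[0,0,0],1],[[0,0,0],1]]'; python3 -m crank '[[[0,0,0.02],0],[[0,0,0],0]]'
python3 - <<'E'
from h import *
s=sensors.read_state(); print(s["ee_pos"],"yaw",np.degrees(np.arctan2(*R.from_quat(s["eef_rot"]).as_matrix()[[1,0],0])),s["torque"],s["joint_positions"].round(2))
E
```

```text
time: 13.25
ee_pos: [0.645, 0.0957, 0.0711]
eef_rot: [0.863, 0.506, 0.0, -0.0]
ft_force: [-0.4, -0.5, -1.2]
width: 0.0258
grip_force: 40.0
time: 13.5
ee_pos: [0.6452, 0.0958, 0.0711]
eef_rot: [0.861, 0.509, 0.0, 0.0]
ft_force: [-1.0, 0.1, 2.6]
width: 0.0256
grip_force: 40.0
[0.64524427 0.09578308 0.0710598 ] yaw 61.22623172184362 [ 0.11943084  0.18419651 -0.06486434] [-0.24  0.5   0.04  1.55 -0.02  1.08 -0.71]
```

```bash
python3 -m crank '[[[0,0,0],0],[[0,0,0],0],[[0,0,0],0],[[0,0,-0.5],0],[[0,0,-0.5],0],[[0,0,-0.6],0],[[-0.7,0,0],0],[[-1,0,0],0],[[-1,0,0],0],[[0,0,0],-1],[[0,0,0],-1],[[0,0,0],-1]]' 0.6; python3 -m crank '[[[0,0,-0.5],-0.6],[[0,-1,0],0],[[0,-1,0],0],[[0,-0.5,0],0],[[0,0,0],0],[[0,0,0],0]]' 0.8
python3 - <<'E'
from h import *
print("eyepiece",back(model("side"),(378,238),.37),back(model("side"),(352,265),.3))
s=sensors.read_state(); L=[]; print(s["ee_pos"],"yaw",np.degrees(np.arctan2(*R.from_quat(s["eef_rot"]).as_matrix()[[1,0],0])))
im=vision.camera("wrist")[:,:,::-1]; cv2.imwrite("pics/w5.png",im)
im2=vision.camera("scene")[:,:,::-1]; cv2.imwrite("pics/s5.png",im2)
im3=vision.camera("side")[:,:,::-1]; cv2.imwrite("pics/d5.png",im3)
A=cv2.resize(im2[120:240,330:490],(400,300),interpolation=3);B=cv2.resize(im3[180:330,230:430],(400,300))
cv2.imwrite("pics/c5.png",np.vstack([np.hstack([A,B]),np.hstack([im[:300,:],np.zeros((300,160,3),np.uint8)])]))
E
```

```text
time: 15.0
ee_pos: [0.6047, 0.0229, 0.1185]
eef_rot: [0.736, 0.677, -0.0, 0.0]
ft_force: [-0.6, 0.9, 0.2]
width: 0.0523
grip_force: 0.0
time: 15.75
ee_pos: [0.531, 0.0241, 0.1338]
eef_rot: [0.708, 0.706, 0.0, 0.0]
ft_force: [-0.2, -0.0, 0.0]
width: 0.0696
grip_force: 0.0
eyepiece [0.46128265 0.33738756 0.37      ] [0.51988635 0.35183261 0.3       ]
[0.53101543 0.02414412 0.1337913 ] yaw 89.79734762033092
```

View pics/c5.png

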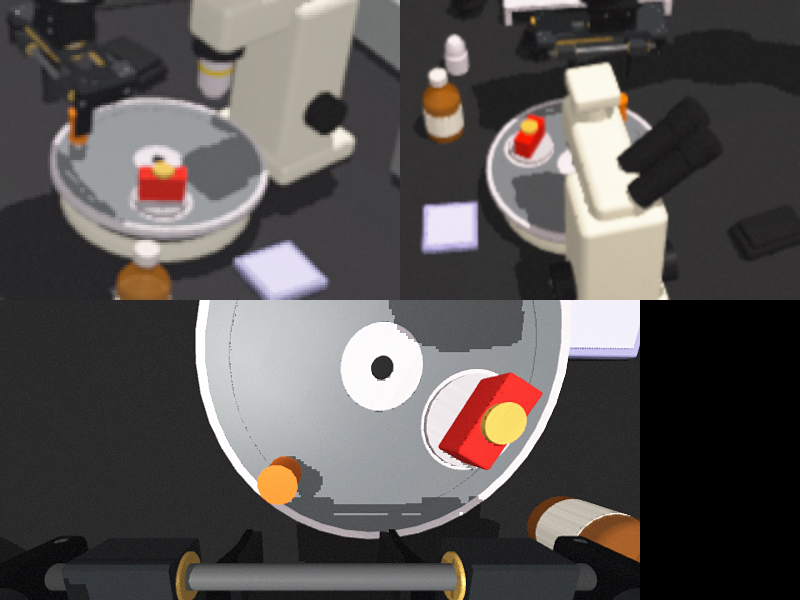

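The holder stands flat in the slot, its block tangential (crosswise). The handle top is at (278,184), the axis at (382,67) and the brass disc at (504,123). Computing.

```bash
python3 - <<'E'
from h import *
s=sensors.read_state(); M=model("wrist",s)
a=back(M,(382,67),.06)[:2];h=back(M,(278,184),.114)[:2];d=back(M,(504.5,123),.11)[:2]
ang=lambda v:(np.hypot(*v).round(4),np.degrees(np.arctan2(v[1],v[0])).round(1))
print(a,h,d,ang(h-a),ang(d-a)); 
e1=back(M,(440,142),.104);e2=back(M,(510,73.5),.104);print("block dir",ang((e2-e1)[:2]))
print("to handle",h-s["ee_pos"][:2])
E
```

```text
[0.57664104 0.13520468] [0.50446716 0.05966142] [0.64315019 0.09634494] (np.float64(0.1045), np.float64(-133.7)) (np.float64(0.077), np.float64(-30.3))
block dir (np.float64(0.0552), np.float64(47.0))
to handle [-0.02664418  0.03500631]
```

```bash
python3 - <<'E'
from h import *
s=sensors.read_state(); M=model("wrist",s)
g=cv2.imread("pics/w5.png"); c=g[65:175,430:550]; hsv=cv2.cvtColor(c,cv2.COLOR_BGR2HSV)
red=((hsv[...,0]<8)|(hsv[...,0]>172))&(hsv[...,1]>140)
print(np.histogram(hsv[...,2][red],bins=12,range=(60,256)))
for lo,hi in((60,150),(150,200),(200,225),(225,256)):
    m=red&(hsv[...,2]>=lo)&(hsv[...,2]<hi)
    p=np.argwhere(m)[:,::-1]+[430,65]
    if len(p)<100: continue
    W=np.array([back(M,q,.104)[:2] for q in p]); w0=W.mean(0); (cc,wh,a)=cv2.minAreaRect(((W-w0)*1000).astype(np.float32))
    print(lo,len(p),p.mean(0),w0+np.array(cc)/1000,wh,a)
# template: predicted top face outline score by IoU of hull (block z .068-.104) over yaw
best=[]
yy,xx=np.where(red); mask=np.zeros(g.shape[:2],np.uint8); mask[yy+65,xx+430]=1
hs=cv2.cvtColor(g,cv2.COLOR_BGR2HSV); mask[65:175,430:550]|=((hsv[...,0]>15)&(hsv[...,0]<32)&(hsv[...,1]>90)).astype(np.uint8)
for yaw in range(30,90,1):
  for dx in np.arange(-.004,.005,.002):
    for dy in np.arange(-.004,.005,.002):
      t=np.radians(yaw); u=np.array([np.cos(t),np.sin(t)]); v=np.array([-u[1],u[0]])
      P=[proj(M,[*(np.array([.645+dx,.096+dy])+i*.028*u+j*.013*v),z]) for i in(-1,1) for j in(-1,1) for z in(.068,.104)]
      I=np.zeros_like(mask); cv2.fillConvexPoly(I,cv2.convexHull(np.array(P,np.float32).round().astype(np.int32)),1)
      best.append(((I&mask).sum()/(I|mask).sum(),yaw,.645+dx,.096+dy))
print(sorted(best)[-4:])
E
```

```text
(array([   0,    0,    0,   97,   57,   39,  281, 1371,   71,   38,   74,
       2051]), array([ 60.        ,  76.33333333,  92.66666667, 109.        ,
       125.33333333, 141.66666667, 158.        , 174.33333333,
       190.66666667, 207.        , 223.33333333, 239.66666667,
       256.        ]))
60 178 [461.61797753 153.39325843] [0.63645412 0.09063374] (52.343563079833984, 31.76508140563965) 48.83607482910156
150 1710 [471.62163743 113.02631579] [0.6350724  0.09880033] (55.323158264160156, 36.33601379394531) 63.57294464111328
225 2124 [498.54237288 119.77024482] [0.6429316  0.09642133] (54.43025588989258, 25.103641510009766) 61.187042236328125
[(np.float64(0.8998051315362131), 58, np.float64(0.645), np.float64(0.096)), (np.float64(0.9000809716599191), 60, np.float64(0.645), np.float64(0.096)), (np.float64(0.9009579477187856), 63, np.float64(0.645), np.float64(0.096)), (np.float64(0.9063163048800392), 61, np.float64(0.645), np.float64(0.096))]
```

Block yaw is 61.2° against a slot direction of -29°, so it is locked crosswise. On to the handle.

```bash
python3 -m crank '[[[0.6,-0.5,0],0],[[0.57,-0.39,0],0],[[0,0,0],0],[[0,0,0.9],0],[[0,0,0.95],0],[[0,0,0],0],[[0,0,0],0]]'; python3 -m crank '[[[0,0,0],0],[[0,0,0],0],[[0,0,0],0],[[0,0,0],0],[[0,0,0],0]]' 0.1 15
```

```text
time: 16.77
ee_pos: [0.505, 0.0597, 0.0792]
eef_rot: [0.708, 0.706, 0.0, 0.0]
ft_force: [0.6, -0.5, 0.8]
width: 0.0696
grip_force: 0.0
time: 17.4
ee_pos: [0.5041, 0.06, 0.0783]
eef_rot: [0.708, 0.706, 0.0, 0.0]
ft_force: [-0.6, -0.3, 0.6]
width: 0.0275
grip_force: 0.0
```

```bash
python3 -m crank '[[[0,0,0],0],[[0,0,0],0]]'; python3 - <<'E'
from h import *
s=sensors.read_state(); p=s["ee_pos"][:2]; c=np.array([.5763,.1347])
a0=np.arctan2(*(p-c)[::-1]); print(np.degrees(a0),np.hypot(*(p-c)))
Rm=R.from_quat(s["eef_rot"]).inv(); q=p
for k in range(1,17):
    a=np.radians(-133.8+8*k); t=c+.105*np.array([np.cos(a),np.sin(a)])
    print(k,round(-133.8+8*k,1),(Rm.apply([*(t-q),0])[:2]/.03).round(2),t.round(4)); q=t
E
```

```text
time: 17.65
ee_pos: [0.504, 0.0599, 0.0782]
eef_rot: [0.708, 0.706, -0.0, -0.0]
ft_force: [-1.0, -0.5, 2.4]
width: 0.0237
grip_force: 15.0
-134.04193063323146 0.10406479188373668
1 -125.8 [-0.34  0.37] [0.5149 0.0495]
2 -117.8 [-0.26  0.42] [0.5273 0.0418]
3 -109.8 [-0.2   0.45] [0.5407 0.0359]
4 -101.8 [-0.13  0.47] [0.5548 0.0319]
5 -93.8 [-0.06  0.48] [0.5693 0.0299]
6 -85.8 [0.   0.49] [0.584 0.03 ]
7 -77.8 [0.07 0.48] [0.5985 0.0321]
8 -69.8 [0.14 0.47] [0.6126 0.0362]
9 -61.8 [0.2  0.44] [0.6259 0.0422]
10 -53.8 [0.26 0.41] [0.6383 0.05  ]
11 -45.8 [0.32 0.37] [0.6495 0.0594]
12 -37.8 [0.36 0.32] [0.6593 0.0703]
13 -29.8 [0.41 0.27] [0.6674 0.0825]
14 -21.8 [0.44 0.21] [0.6738 0.0957]
15 -13.8 [0.47 0.15] [0.6783 0.1097]
16 -5.8 [0.48 0.08] [0.6808 0.1241]
```

Gripped on 24 mm. Swinging through the first part.

```bash
python3 -m crank '[[[-0.34,0.37,0],0],[[-0.26,0.42,0],0],[[-0.2,0.45,0],0],[[-0.13,0.47,0],0],[[-0.06,0.48,0],0],[[0,0.49,0],0],[[0,0,0],0]]'
```

```text
time: 18.52
ee_pos: [0.5865, 0.0313, 0.0783]
eef_rot: [0.708, 0.706, 0.001, 0.0]
ft_force: [1.6, 6.1, -0.3]
width: 0.0235
grip_force: 14.9
```

```bash
python3 -m crank '[[[0.03,0.45,0],0],[[0.12,0.45,0],0],[[0.19,0.43,0],0],[[0.26,0.41,0],0],[[0.32,0.37,0],0],[[0.36,0.32,0],0],[[0,0,0],0]]'
```

```text
time: 19.4
ee_pos: [0.6584, 0.0702, 0.0783]
eef_rot: [0.707, 0.707, 0.001, -0.0]
ft_force: [-3.8, 4.5, 3.7]
width: 0.0236
grip_force: 15.0
```

```bash
python3 -m crank '[[[0.41,0.27,0],0],[[0.44,0.21,0],0],[[0,0,0],0],[[0,0,0],0]]'; python3 -m crank '[[[0.23,0.08,0],0],[[0,0,0],0]]'; python3 -m crank '[[[0.15,0.04,0],0],[[0,0,0],0]]'
```

```text
time: 19.9
ee_pos: [0.6724, 0.0933, 0.0784]
eef_rot: [0.708, 0.706, 0.0, 0.0]
ft_force: [1.0, 2.4, 1.9]
width: 0.0239
grip_force: 15.0
time: 20.15
ee_pos: [0.675, 0.1, 0.0784]
eef_rot: [0.708, 0.706, 0.0, 0.001]
ft_force: [1.6, -0.9, 0.9]
width: 0.0239
grip_force: 15.0
time: 20.4
ee_pos: [0.6766, 0.1048, 0.0784]
eef_rot: [0.708, 0.706, 0.001, 0.001]
ft_force: [5.8, -3.1, 0.1]
width: 0.0239
grip_force: 15.0
```

```bash
for i in 1; do python3 -m crank '[[[0.15,0.03,0],0],[[0,0,0],0]]'; python3 -m crank '[[[0.12,0.02,0],0],[[0,0,0],0]]';python3 -m crank '[[[0.1,0.01,0],0],[[0,0,0],0]]'; done
```

```text
time: 20.65
ee_pos: [0.6778, 0.1093, 0.0784]
eef_rot: [0.708, 0.706, 0.001, 0.001]
ft_force: [6.4, -1.7, -1.6]
width: 0.0236
grip_force: 15.0
time: 20.9
ee_pos: [0.6786, 0.1127, 0.0784]
eef_rot: [0.708, 0.706, 0.001, 0.001]
ft_force: [8.5, -3.0, -1.7]
width: 0.0234
grip_force: 14.9
time: 21.15
ee_pos: [0.6792, 0.1155, 0.0784]
eef_rot: [0.708, 0.706, 0.001, 0.002]
ft_force: [9.5, -2.1, -3.0]
width: 0.0234
grip_force: 14.9
```

```bash
python3 -m crank '[[[0.15,0.04,0],0],[[0,0,0],0]]'; python3 -m crank '[[[0.15,0.03,0],0],[[0,0,0],0]]';python3 -m crank '[[[0.12,0.01,0],0],[[0,0,0],0]]'
```

```text
time: 21.4
ee_pos: [0.6801, 0.1206, 0.0784]
eef_rot: [0.708, 0.706, 0.001, 0.001]
ft_force: [8.1, -1.7, -1.6]
width: 0.0236
grip_force: 14.9
time: 21.65
ee_pos: [0.6803, 0.1215, 0.0783]
eef_rot: [0.709, 0.705, -0.001, 0.002]
ft_force: [1.3, -10.5, 3.8]
width: 0.0235
grip_force: 15.0
time: 21.9
ee_pos: [0.6803, 0.1222, 0.0782]
eef_rot: [0.71, 0.704, -0.003, 0.002]
ft_force: [-0.8, -17.1, 5.6]
width: 0.0236
grip_force: 15.1
```

Stop reached: y stalls while the force rises to 17 N. Opening, lifting and backing away.

```bash
python3 -m crank '[[[0,0,0],0],[[0,0,0],0],[[0,0,0],0],[[0,0,-0.5],0],[[0,0,-0.6],0],[[0,0,-0.5],0],[[-0.8,0,0],0],[[-1,0,0],0],[[-1,0,0],0],[[-1,0,0],0],[[-1,0,-1],0],[[0,0,-1],0]]' 0.7; python3 -m crank '[[[0,0,0],0],[[0,0,0],0]]'
python3 - <<'E'
from h import *
s=sensors.read_state(); print(s["ee_pos"])
im=vision.camera("wrist")[:,:,::-1]; im2=vision.camera("scene")[:,:,::-1]; im3=vision.camera("side")[:,:,::-1]
A=cv2.resize(im2[120:240,330:490],(400,300),interpolation=3);B=cv2.resize(im3[180:330,230:430],(400,300))
cv2.imwrite("pics/w6.png",im)
cv2.imwrite("pics/c6.png",np.vstack([np.hstack([A,B]),np.hstack([im[:300,:],np.zeros((300,160,3),np.uint8)])]))
E
```

```text
time: 23.4
ee_pos: [0.6787, -0.0213, 0.1866]
eef_rot: [0.71, 0.704, -0.001, 0.0]
ft_force: [0.7, 1.2, -0.1]
width: 0.0611
grip_force: 0.0
time: 23.65
ee_pos: [0.6789, -0.0161, 0.1854]
eef_rot: [0.708, 0.706, -0.0, -0.0]
ft_force: [-0.3, 0.1, -1.0]
width: 0.0606
grip_force: 0.0
[ 0.67886308 -0.01607079  0.18543806]
```

View pics/c6.png

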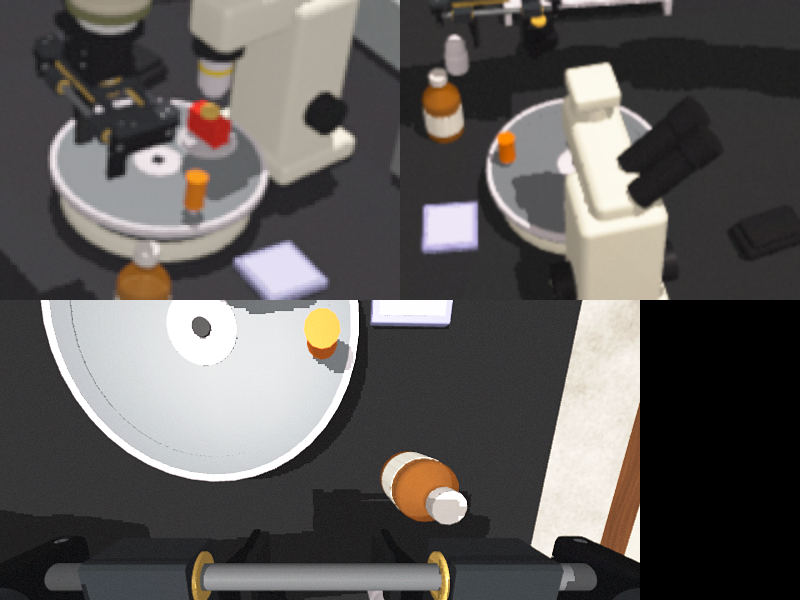

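The red holder stands under the objective, still flat and locked. The handle top is at (322,28) and the axis at (202,27). I'll check the angle before handing in.

```bash
python3 - <<'E'
from h import *
s=sensors.read_state(); M=model("wrist",s)
a=back(M,(202,27),.06)[:2];h=back(M,(322,28),.114)[:2];print(a,h,np.hypot(*(h-a)),np.degrees(np.arctan2(*(h-a)[::-1])))
# microscope axis estimate: objective tip lower end (scene px ~ (330+214*.4,120+95*.4)) at z .135
c=np.array([.5763,.1347]); o=back(model("scene"),(330+214*.4,120+94*.4),.135)[:2]; print(o,np.hypot(*(o-c)),np.degrees(np.arctan2(*(o-c)[::-1])))
E
```

```text
[0.5762335  0.13509616] [0.68002689 0.12025194] 0.10484950699974885 -8.139079377308125
[0.57282159 0.2102858 ] 0.07566579554140475 92.63485776769943
```

```bash
python3 -c "
from bench import r; print(r.close_job())"
```

```text
the job is handed in; nothing more can be done
None
```

I handed the job in at about 24 s: the red holder is locked crosswise in the slot, the stage is against its stop under the objective, and the gripper is released and clear. No verdict was returned.

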